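# Unhook a machined plate and stand it in the parts block

## Robot

A 7-joint arm with a two-finger parallel gripper is mounted at the origin on the work surface. World frame = base frame: x ahead of the robot, y to its left, z up, the work surface at z = 0. Lengths are in m, angles in degrees, forces in N, time in s.
With the tool pointing down it reaches from about 0.425 to 0.875 m from the base axis. Payload 9.9 kg.
Tool frame: the origin (TCP) lies between the finger pads; the fingertips stand ahead of it and the grasp point (between the pads) lies 8 mm behind it (bot.nose_length is the x of the fingertips in the tool frame, in m); x points along the fingers, y is the direction in which the jaws open and shut, and the axes are right-handed (so a half turn about x gives the same grasp; the last joint's range is limited). The gripper opens to 85 mm and grips with 20 to 120 N. Pads are 22 mm wide; open, the fingers measure 114 mm over their backs; the gripper's body (76 mm by 85 mm) begins 54 mm behind the grasp point. The pads swing forward as they close: fully open they stand 13 mm farther back than shut.
Start: joints at [-70.692, 32.985, 1.427, 82.34, -0.859, 64.687, -3.237], TCP at [0.276, 0.616, 0.217] pointing down, gripper open.
Joint ranges: [-157.87, 157.87], [-19.46, 123.44], [-87.15, 90], [11.01, 140.99], [-62.26, 242.26], [9.8, 113.94], [-161.44, 161.44]. Speed limits (degrees/s): [127.2, 127.2, 172.46, 172.46, 180, 180, 180].

## Interface

Orientations are given as a 3x3 rotation matrix whose columns are the frame's x, y, z axes.
In Python, from plant import telemetry, capture, camera_model, finish_job, find_in, bot gives the robot as it stands. The module is installed in compiled form; this text tells all that it offers.
- The arm moves only by the shell command python3 -m inch 'ROWS' [FORCE]. ROWS is JSON, one flat list of numbers, 7 for each row, row after row: the finger opening in mm, from 0 to 85.4, then the shift along the tool's x, y, z in mm, then the turn, a rotation vector about the tool's x, y, z in rad. In form: [fingers, dx, dy, dz, wx, wy, wz, fingers, dx, dy, dz, wx, wy, wz, ...]. A call has 1 to 5 rows; each row is the pose to reach, as a shift and turn from the pose measured when the call began, along the tool's axes at that moment; what a row does not reach only later rows make up. A row lasts 1/8 s, in which the tool goes at most 62.5 mm and 10.7 degrees, less where a joint would pass 70% of its speed; a pose out of reach is approached as far as the arm can. A call with a gripper value outside its range is refused whole. The fingers move at their own pace and stop on an object; FORCE is the grip in N (left out, the last holds). Time passes only in rows, so rows that repeat a pose let the fingers close. It gives the time, the measured TCP pose, the force and the opening at its end, in the units of the state.
- telemetry.get_obs(): the state, without advancing time (a new reading comes with each control period).
- capture(name): name is "scene" or "top" or "wrist"; returns (picture, depth): 384x512x3 uint8, red, green, blue; 384x512 float32, m along the optical axis (not along the pixel's ray), 0 where there is no reading.
- camera_model(name): a dict with "mtx" (3x3 intrinsics, pixels), "R" (3x3) and "t" (3): a world point X has camera coordinates R X + t. Camera axes: x right, y down, z forward; pixel columns grow to the right and rows downward; lengths in m; the calibration is good to about 2 mm. A picture is of the moment at which its call begins: read the wrist's pose just before it. camera_model takes no time and is no camera call; for the wrist camera it gives the pose at the moment of the call.
- finish_job(): hands the job in, once; it reports no verdict.
Trained networks look in the newest picture that a camera, given by its name, has taken for a name from the list of things; names that differ only in an ending like _2 or _b are one class to them, and where a whole thing is asked for, a point or a joint stands for the part that bears it (a point fixed in the world has none). Each returns a list of dicts, best first, with "confidence" (0 to 1); they miss things now and then, are a little off and sometimes report something else, mostly with a low value. They report only what shows in the picture. A call takes as long as a camera call. They do not tell look-alikes from the thing itself.
- find_in(camera, query): "at" ([x, y, z] in m, in world coordinates, good to about 4 mm: the middle of the surface that is visible of it).
The state is a dict: "time": time; "joint_positions": joint angles; "dq": joint speeds; "joint_efforts": joint torques, N m; "eef_pos": TCP position; "eef_rot": TCP orientation; "contact_force": force on the tool from outside, world axes, zero at the start; "wrist_torque": the same for the moment, N m; "width": finger opening in m.
Only numpy, scipy, OpenCV 4.12 (cv2) and the standard library are available. Lean on these libraries where they do the work, as an engineer would, in place of code of your own. Each camera call takes 0.05 s, during which the arm holds its last target.

## Task

Take the finished gold-anodised plate off its barbed drip hook: raise it, tilt it and back its window out over the barb with no more than a light touch between plate and hook. Then lower it gently, upright and window end up, fully down into the empty slot of the blue parts block, let go of it, and leave the other parts alone.

Things in the scene. Friction and masses are not known exactly. Their poses are not given: they have to be found in the camera images.
- stand: Drip stand, fixed. Origin on the table top under the middle of its blue cross bar; x is the way its two hooks point, y along the bar, z up. Drip tray 210 x 240 x 14 mm high (x from -40 to 170). Bar 20 x 20 x 180 mm, its middle at z = 150; nothing of the stand behind the hooks is higher than the bar's top, z = 160. Hook rods leave the bar at y = -65 (the plate's) and y = +65.
- elbow (a point): Elbow of the plate's hook, on the axis of its 8 mm rigid round rod (stand frame 95, -65, 150 mm; axes as the stand). A level arm runs from the bar to here; from here a straight prong 42 mm long (axis, elbow to tip) rises outwards (+x). It was bent in use: it rises at anything from 20 to 48 degrees, not reported, so its end is up to 35 mm above the elbow.
- other_elbow (a point): Elbow of the other hook, where the ring hangs; same shape, its prong rises at 34 degrees. Both hooks have a barb at the tip: 4 mm wire running back from the tip, above the prong, to a free end 10 mm behind the tip (along the prong) and 7 mm over the prong's axis. Seen along the prong the head reaches 4 mm below and 9 mm above that axis.
- plate_mid (a point): Middle of the gold-coloured aluminium plate to move: 140 high (z), 50 wide (y), 12 mm thick (x), some 0.2 kg. An upright window 17 high, 28 wide goes through its thickness at z = +2 to +19 from this point, centred in y; 51 mm of solid plate above it to grip by the faces. It hangs with the window's upper edge on the level arm, its mid-thickness 10 to 22 mm short of the elbow.
- block: Blue plastic parts block, fixed: 70 (x) x 200 (y) x 55 mm high; origin centre of its underside, on the table. Two slots through its top, 16 mm (x) by 56 mm (y), 45 mm deep with 2.5 mm chamfered mouths, at x = 0, y = +50 mm (empty) and y = -50 mm (holds a finished plate).
- slot (a point): Centre of the mouth of the empty slot, on the block's top face (55 mm above the table); axes as the block. The slot's floor is 45 mm below.
- done_mid (a point): Middle of the finished plate, same shape, that already stands in the other slot. Leave alone.
- ring: Dark steel ring, 104 mm outside, 84 mm inside, 10 mm thick, hanging on the other hook; origin on its axis at the face towards the bar. Leave alone.
- step_block: Dark steel step block 50 x 30 x 40 mm on the table; origin centre of its underside. Leave alone.
There are look-alikes about, which are no part of the job. Of the things that look like the block, the smaller one is meant.

How it is judged:
By the outcome, as a careful person would: the job done as asked, in the order asked, and still so for the second after the job is handed in, with the robot touching nothing.
It also fails if it takes over 72 s, if anything falls off the work surface, if the arm or the gripper's body presses on something with over 40 N, if the wrist force passes 120 N, or if a joint passes its speed limit or range.

## Working session

There is one attempt and no reset: what is moved stays moved. The work goes in short steps, Python scripts to look and compute and a shell command to move; the robot and the scene stay as the last step left them, time stands still between calls to the robot, and variables do not carry over. Pictures are saved under pics/ and viewed, and the job is handed in when it is done.

```bash
mkdir -p pics; ls
cat > h.py <<'E'
import numpy as np, cv2
from plant import telemetry, capture, camera_model, finish_job, find_in, bot
def snap(n,f):
    p,d=capture(n); m=camera_model(n); cv2.imwrite(f'pics/{f}.png',cv2.cvtColor(p,cv2.COLOR_RGB2BGR)); np.savez(f'pics/{f}.npz',p=p,d=d,K=m['mtx'],R=m['R'],t=m['t']); return p,d,m
def load(f):
    z=np.load(f'pics/{f}.npz'); return z['p'],z['d'],dict(mtx=z['K'],R=z['R'],t=z['t'])
def cloud(d,m):
    K=np.array(m['mtx']);v,u=np.indices(d.shape);c=np.stack([(u-K[0,2])/K[0,0]*d,(v-K[1,2])/K[1,1]*d,d],-1)
    return (c-np.array(m['t']))@np.array(m['R'])
def proj(X,m):
    c=np.array(m['R'])@np.array(X)+np.array(m['t']);q=np.array(m['mtx'])@c;return q[:2]/q[2]
E
python3 - <<'E'
from h import *
o=telemetry.get_obs();print(o, bot.nose_length)
for n in ['scene','top','wrist']:
    p,d,m=snap(n,n+'0'); print(n,m)
    for q in ['plate_mid','block','slot','elbow','stand','ring','step_block'] if n!='wrist' else []:
        for r in find_in(n,q): print(q,np.round(r['at'],3),round(r['confidence'],2),np.round(proj(r['at'],m)))
E
```

```text
pics
{'time': 0.0, 'joint_positions': array([-70.69024649,  33.0321345 ,   1.4224922 ,  82.38785213,
        -0.85923433,  64.68665755,  -3.23476023]), 'dq': array([-0.04936606,  0.07501319,  0.02125431,  0.02902054, -0.03886025,
       -0.06290299, -0.07741062]), 'joint_efforts': array([ 1.54422149e-03, -7.65765023e+01,  2.25179784e+00, -2.85977054e+01,
        1.56400882e-02,  1.24986644e-02,  2.62448231e-05]), 'eef_pos': array([0.27553099, 0.61566586, 0.21653973]), 'eef_rot': array([[-6.09717287e-04,  4.08423301e-01,  9.12792438e-01],
       [-1.56222484e-03,  9.12791105e-01, -4.08423748e-01],
       [-9.99998594e-01, -1.67501004e-03,  8.15045118e-05]]), 'contact_force': array([-0.07945864,  0.23705325,  0.27885309]), 'wrist_torque': array([ 0.04546483, -0.03158298,  0.04854599]), 'width': 0.08565533290000579} 0.011
scene {'mtx': array([[349.38441064,   0.        , 250.32496644],
       [  0.        , 349.38441064, 186.83471756],
       [  0.        ,   0.        ,   1.        ]]), 'R': array([[ 0.7334801 ,  0.6794653 ,  0.01827157],
       [ 0.47050444, -0.48814053, -0.73508122],
[... 1003 characters left out ...]
.79 [234. 215.]
block [0.336 0.368 0.083] 0.58 [130. 281.]
slot [0.334 0.37  0.078] 0.86 [130. 282.]
slot [0.497 0.134 0.057] 0.64 [234. 214.]
elbow [ 0.511 -0.158  0.007] 0.97 [349. 212.]
stand [ 0.511 -0.163 -0.   ] 0.79 [350. 213.]
ring [ 0.452 -0.172  0.138] 0.86 [369. 236.]
step_block [0.748 0.019 0.031] 0.57 [282. 118.]
wrist {'mtx': array([[295.41220538,   0.        , 254.7493524 ],
       [  0.        , 295.41220538, 192.66256603],
       [  0.        ,   0.        ,   1.        ]]), 'R': array([[ 0.40922241,  0.91243397,  0.00112883],
       [ 0.86625822, -0.38890079,  0.31361261],
       [ 0.2865898 , -0.12735945, -0.94955034]]), 't': array([-0.6759421 , -0.04010325,  0.37887827])}
```

View pics/scene0.png

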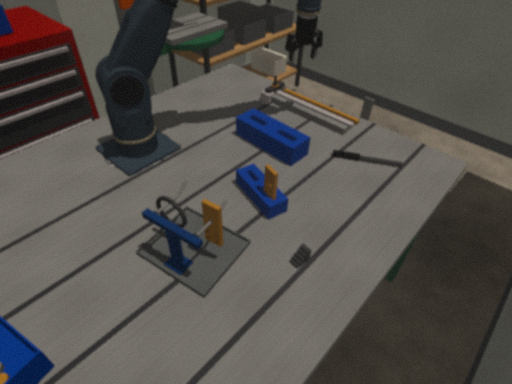

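View pics/top0.png

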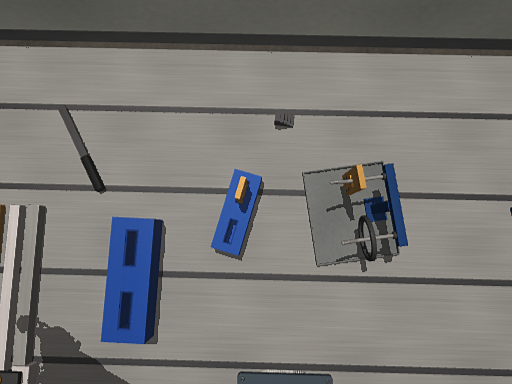

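Run:
```python
from h import *
for f,(a,b,c,e) in {'scene0':(110,160,330,290),'top0':(90,140,420,310)}.items():
    p,d,m=load(f); cv2.imwrite(f'pics/{f}c.png',cv2.cvtColor(cv2.resize(p[b:e,a:c],None,fx=3.6 if f[0]=='s' else 2.4,fy=3.6 if f[0]=='s' else 2.4,interpolation=cv2.INTER_CUBIC),cv2.COLOR_RGB2BGR))
```

```text
(no output)
```

View pics/scene0c.png

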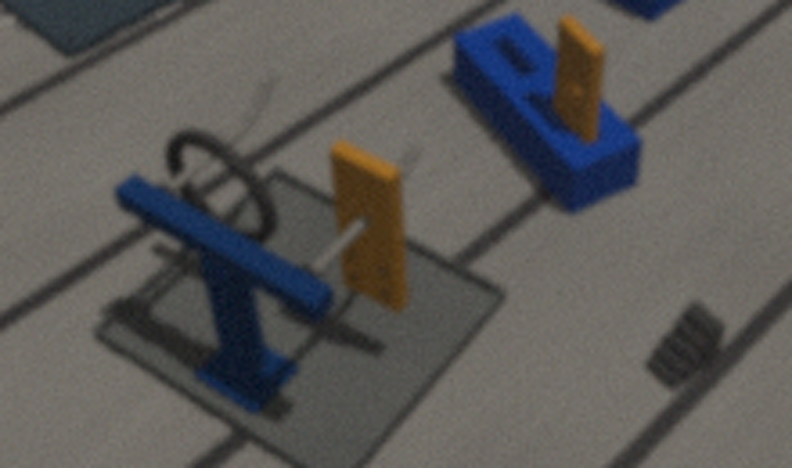

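View pics/top0c.png

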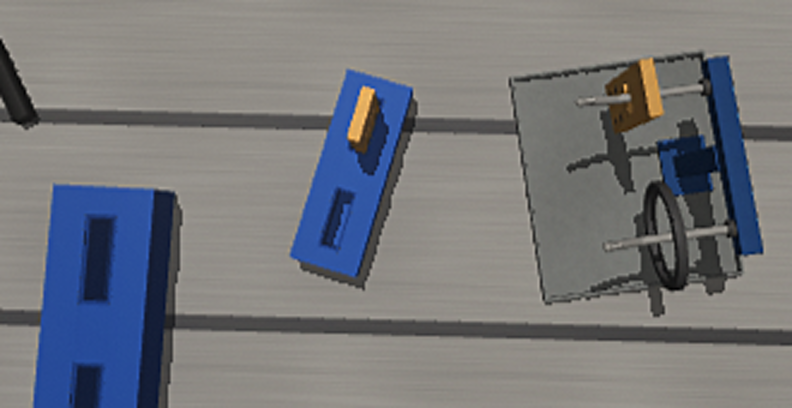

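The hook's plate is at top (356,180), scene (213,220). Its look-alike stands in the small block at top (240,190). The small block is at top (237,214) with its empty slot at (231,231); the larger blue block at (130,280) is a decoy. Next I fit the poses.

Run:
```python
from h import *
for f in ['top0','scene0']:
    p,d,m=load(f); X=cloud(d,m); P=p.astype(float); print(f)
    blue=(P[...,2]>1.6*P[...,0])&(P[...,2]>60)&(d>0)
    r=lambda a:np.round(a,4)
    tb=X[(d>0)&(np.abs(X[...,0]-.6)<.2)&(np.abs(X[...,1])<.25)&(np.abs(X[...,2])<.02)]; print('table z',np.percentile(tb[:,2],[5,50,95]))
    def rect(name,mask):
        k=X[mask]; (c,s,a)=cv2.minAreaRect(k[:,:2].astype(np.float32)*1000); print(name,len(k),r(c),r(s),round(a,2),'z',r(np.median(k[:,2])),r(k[:,2].std())); print(r(cv2.boxPoints((c,s,a))).tolist())
    near=lambda x,y,R:(np.hypot(X[...,0]-x,X[...,1]-y)<R)
    rect('blocktop',blue&near(.53,.12,.15)&(np.abs(X[...,2]-.055)<.006))
    rect('bartop',blue&near(.51,-.23,.15)&(np.abs(X[...,2]-.16)<.006))
    gold=(P[...,0]>1.5*P[...,2])&(P[...,0]>70)&(d>0)
    for nm,c in (('plate',(.58,-.14)),('done',(.55,.11))):
        g=gold&near(*c,.08); k=X[g]; print(nm,len(k),r(np.percentile(k,[2,50,98],axis=0)).tolist())
        t=k[k[:,2]>np.percentile(k[:,2],98)-.005]; print(' top',len(t),r(np.median(t,axis=0)),cv2.minAreaRect(t[:,:2].astype(np.float32)*1000))
```

```text
top0
table z [-0.00158469  0.00166717  0.00634373]
blocktop 1962 [505.4113 128.3409] [ 70.3669 199.9942] 74.74 z 0.056 0.0017
[[399.6802062988281, 120.70939636230469], [592.6267700195312, 68.08519744873047], [611.1423950195312, 135.97239685058594], [418.19580078125, 188.5966033935547]]
bartop 723 [ 522.4277 -222.969 ] [178.0543  20.4408] 9.62 z 0.1608 0.0014
[[432.9447937011719, -227.7761993408203], [436.3622131347656, -247.92930603027344], [611.9105834960938, -218.16180419921875], [608.4932861328125, -198.00860595703125]]
plate 241 [[0.5507, -0.1916, 0.0042], [0.5737, -0.1343, 0.2049], [0.599, -0.1266, 0.2082]]
 top 142 [ 0.574  -0.1364  0.2063] ((574.2872924804688, -136.7527313232422), (49.34280014038086, 12.473420143127441), 10.209721565246582)
done 173 [[0.5279, 0.1045, 0.042], [0.5504, 0.1141, 0.1499], [0.5746, 0.1251, 0.1534]]
 top 114 [0.5524 0.1149 0.1508] ((552.4183349609375, 115.17929077148438), (11.600983619689941, 48.771690368652344), 75.2240982055664)
scene0
table z [-0.00158947  0.00116516  0.00773581]
blocktop 706 [506.092  127.2179] [ 73.0868 203.8741] 73.92 z 0.0555 
[... 158 characters left out ...]
809570312]]
bartop 471 [ 525.2955 -222.9209] [176.2831  21.4834] 8.9 z 0.1603 0.0014
[[436.5535888671875, -225.94900512695312], [439.8782043457031, -247.17359924316406], [614.03759765625, -219.89280700683594], [610.7128295898438, -198.66830444335938]]
plate 618 [[0.5524, -0.1467, 0.0697], [0.5818, -0.1398, 0.1588], [0.6005, -0.1273, 0.2068]]
 top 98 [ 0.5767 -0.1372  0.2054] ((575.6021118164062, -136.51986694335938), (49.05575180053711, 14.707489967346191), 9.165008544921875)
done 216 [[0.5298, 0.1028, 0.0587], [0.567, 0.1095, 0.1177], [0.5779, 0.1225, 0.1522]]
 top 56 [0.5535 0.1141 0.1503] ((553.2498168945312, 115.10832977294922), (14.326148986816406, 50.07416534423828), 70.90494537353516)
```

Run:
```python
from h import *
p,d,m=load('wrist0'); cv2.imwrite('pics/w.png',cv2.cvtColor(p,cv2.COLOR_RGB2BGR))
```

```text
(no output)
```

View pics/wrist0.png

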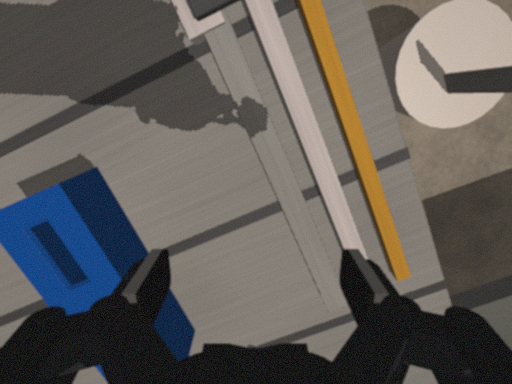

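```bash
cat >> h.py <<'E'
yaw=np.deg2rad(99.4); Rs=np.array([[np.cos(yaw),-np.sin(yaw),0],[np.sin(yaw),np.cos(yaw),0],[0,0,1]]); Os=np.array([.5234,-.223,0])
def tost(X): return (np.asarray(X)-Os)@Rs
E
python3 - <<'E'
from h import *
np.set_printoptions(suppress=True,linewidth=150)
for f in ['top0','scene0']:
    p,d,m=load(f); S=tost(cloud(d,m))*1000
    for y0 in (-65,65):
        k=(d>0)&(np.abs(S[...,1]-y0)<14)&(S[...,0]>84 if y0<0 else S[...,0]>30)&(S[...,0]<145)&(S[...,2]>138)&(S[...,2]<215)
        g=(p[...,0]>1.5*p[...,2])
        q=S[k&~g]; print(f,y0,len(q)); print(np.round(q[np.argsort(q[:,0])],0).astype(int).tolist())
E
```

```text
top0 -65 79
[[84, -64, 157], [85, -66, 155], [86, -62, 154], [86, -64, 156], [87, -67, 152], [88, -60, 153], [88, -62, 155], [88, -64, 158], [89, -67, 152], [90, -65, 155], [90, -61, 154], [91, -68, 154], [92, -65, 153], [92, -61, 151], [93, -63, 156], [94, -64, 152], [94, -66, 154], [95, -61, 154], [97, -66, 156], [97, -64, 155], [97, -61, 155], [99, -66, 157], [99, -64, 156], [100, -62, 157], [101, -66, 157], [102, -64, 159], [102, -62, 158], [104, -66, 160], [105, -62, 159], [105, -64, 161], [107, -66, 161], [107, -64, 162], [107, -62, 162], [108, -67, 160], [109, -60, 159], [110, -64, 164], [110, -62, 162], [111, -67, 163], [112, -63, 161], [112, -65, 164], [112, -60, 164], [114, -67, 165], [114, -65, 166], [114, -61, 163], [115, -62, 167], [116, -61, 163], [117, -67, 168], [117, -63, 166], [117, -65, 169], [119, -67, 168], [119, -61, 166], [120, -63, 168], [120, -64, 173], [121, -67, 169], [122, -65, 171], [122, -61, 169], [122, -63, 171], [123, -68, 170], [124, -61, 169], [124, -63, 172], [125, -65, 174], [125, -68, 167], [126, -64, 169], [127, -65, 173], [127, -61, 172], [127,
[... 5727 characters left out ...]
9, 64, 154], [100, 64, 161], [100, 61, 158], [101, 68, 157], [102, 63, 152], [102, 62, 159], [103, 66, 160], [104, 64, 161], [105, 61, 158], [106, 66, 162], [107, 65, 165], [107, 63, 159], [107, 63, 162], [109, 65, 164], [110, 62, 161], [111, 62, 167], [112, 66, 168], [112, 64, 162], [113, 67, 163], [113, 61, 163], [114, 65, 167], [115, 62, 164], [115, 62, 168], [115, 66, 169], [116, 65, 177], [116, 62, 178], [117, 63, 169], [118, 67, 170], [118, 61, 170], [119, 65, 170], [120, 62, 172], [120, 63, 163], [121, 66, 175], [122, 64, 173], [122, 64, 176], [123, 62, 169], [124, 62, 172], [124, 62, 175], [125, 66, 177], [126, 64, 176], [128, 65, 179], [128, 62, 172], [129, 63, 175], [130, 64, 177]]
```

Run:
```python
from h import *
from scipy.optimize import least_squares
# model: fit point cloud of arm+prong as distance 4 from polyline axis; free: elbow x, y offset, z offset, angle
for f in ['top0']:
  p,d,m=load(f); S=tost(cloud(d,m))*1000
  g=(p[...,0]>1.5*p[...,2])
  for y0 in (65,-65):
    for xm in (112,118,122):
      k=(d>0)&~g&(np.abs(S[...,1]-y0)<8)&(S[...,0]>(70 if y0>0 else 84))&(S[...,0]<xm)&(S[...,2]>140)&(S[...,2]<190)
      q=S[k]
      def res(v,fx=None):
        ex,y,z,a=v
        u=np.array([np.cos(a),0,np.sin(a)]);E=np.array([ex,y,z]);r=q-E
        t=np.clip(r@u,0,None);d1=np.linalg.norm(r-t[:,None]*u,axis=1)
        s=np.clip(r[:,0],None,0);d2=np.linalg.norm(r-s[:,None]*np.array([1,0,0]),axis=1)
        dd=np.minimum(d1,d2)-4
        return np.r_[dd,(ex-95)/2*2,(z-150.8)/1*2,(y-y0)/2]
      s=least_squares(res,[95,y0,150.5,.55],loss='soft_l1'); print(y0,xm,len(q),np.round(s.x[:3],1),round(np.degrees(s.x[3]),1), round(np.std(s.fun[:-3]),2))
```

```text
65 112 69 [ 94.8  65.5 151.1] 33.1 0.88
65 118 76 [ 95.4  65.5 151. ] 36.1 1.09
65 122 83 [ 95.9  65.5 151. ] 38.4 1.05
-65 112 40 [ 95.5 -64.2 151. ] 28.3 0.97
-65 118 49 [ 96.  -64.3 151. ] 30.0 0.94
-65 122 55 [ 96.3 -64.4 151. ] 30.8 0.97
```

```bash
cat >> h.py <<'E'
from scipy.spatial.transform import Rotation as Rot
np.set_printoptions(suppress=True,linewidth=150,precision=4)
def go(P,R):
    """shift (mm) and rotvec from present pose to target"""
    o=telemetry.get_obs();R0=o['eef_rot'];w=Rot.from_matrix(R0.T@R).as_rotvec()
    dd=R0.T@(np.array(P)-o['eef_pos'])*1000
    print('t',round(o['time'],2),'now',np.round(o['eef_pos'],4),'width',round(o['width']*1000,1),'F',np.round(o['contact_force'],1),'q',np.round(o['joint_positions'],0))
    print('shift',np.round(dd,1),'turn',np.round(w,4),'deg',np.round(np.degrees(np.linalg.norm(w)),1))
def sRot(a=0,flip=1):
    """tool rot for stand: tool x down tilted outward by a deg; tool y = flip*plate normal"""
    a=np.deg2rad(a); x=np.array([np.sin(a),0,-np.cos(a)]); n=np.array([np.cos(a),0,np.sin(a)])*flip
    return Rs@np.stack([x,n,np.cross(x,n)],1)
def st(P): return Os+Rs@(np.array(P)/1000)
E
python3 - <<'E'
from h import *
o=telemetry.get_obs();m=camera_model('wrist');R0=o['eef_rot']
print('cam in tool',R0.T@(-m['R'].T@m['t']-o['eef_pos']),'\n',R0.T@m['R'].T)
go(st([77,-65,330]),sRot(0))
go(st([77,-65,330]),sRot(0,-1))
E
```

```text
cam in tool [-0.1557  0.0006 -0.0802] 
 [[-0.0012 -0.3136  0.9495]
 [ 1.     -0.0012  0.0008]
 [ 0.0009  0.9495  0.3136]]
t 0.85 now [0.2757 0.6161 0.2174] width 85.2 F [-0.2 -1.2 -0.3] q [-71.  33.   1.  82.  -1.  65.  -3.]
shift [-112.6 -564.7  580.5] turn [-0.5848 -0.      0.    ] deg 33.5
t 0.85 now [0.2757 0.6161 0.2174] width 85.2 F [-0.2 -1.2 -0.3] q [-71.  33.   1.  82.  -1.  65.  -3.]
shift [-112.6 -564.7  580.5] turn [2.5568 0.     0.    ] deg 146.5
```

```bash
python3 -m inch '[45,-50,-20,20,0,0,0, 45,-90,-60,60,-0.05,0,0, 45,-112,-100,103,-0.1,0,0, 45,-112,-142,146,-0.15,0,0, 45,-112,-184,190,-0.2,0,0]'
python3 - <<'E'
from h import *
go(st([77,-65,330]),sRot(0))
E
```

```text
time: 1.48
eef_pos: [0.3738, 0.3709, 0.3301]
eef_rot: [[0.001, 0.217, 0.976], [0.001, 0.976, -0.217], [-1.0, 0.001, 0.001]]
contact_force: [0.9, -0.2, -0.9]
width: 0.045
t 1.48 now [0.3738 0.3709 0.3301] width 45.0 F [ 0.9 -0.2 -0.9] q [-51.  15.   2.  94.  -1.  71.  28.]
shift [  -0.3 -451.5  306.6] turn [-0.3831  0.0011 -0.0012] deg 21.9
```

```bash
python3 -m inch '[45,0,-50,34,-0.05,0,0, 45,0,-100,68,-0.1,0,0, 45,0,-150,102,-0.15,0,0, 45,0,-200,136,-0.2,0,0, 45,0,-250,170,-0.25,0,0]'
python3 - <<'E'
from h import *
go(st([77,-65,330]),sRot(0))
E
```

```text
time: 2.1
eef_pos: [0.4859, 0.0881, 0.3303]
eef_rot: [[0.002, -0.033, 0.999], [0.002, 0.999, 0.033], [-1.0, 0.001, 0.002]]
contact_force: [0.6, -0.2, 0.2]
width: 0.0449
t 2.1 now [0.4859 0.0881 0.3303] width 44.9 F [ 0.6 -0.2  0.2] q [-23.  12.   9.  98.  -2.  69.  79.]
shift [   0.2 -227.3   81.6] turn [-0.1313  0.0023 -0.0014] deg 7.5
```

```bash
python3 -m inch '[45,0,-55,20,-0.04,0,0, 45,0,-110,40,-0.08,0,0, 45,0,-165,60,-0.13,0,0, 45,0,-215,78,-0.1313,0.0023,-0.0014, 45,0,-227.3,81.6,-0.1313,0.0023,-0.0014]'
python3 - <<'E'
from h import *
go(st([77,-65,330]),sRot(0)); snap('wrist','w1')
E
```

```text
time: 2.72
eef_pos: [0.5751, -0.1405, 0.3298]
eef_rot: [[-0.0, -0.158, 0.987], [-0.002, 0.987, 0.158], [-1.0, -0.002, -0.001]]
contact_force: [-0.2, 0.5, -0.7]
width: 0.045
t 2.73 now [ 0.5751 -0.1405  0.3298] width 45.0 F [-0.2  0.5 -0.7] q [ -0.  22.  14.  85.  -5.  74. 114.]
shift [-0.2  4.1  0.6] turn [-0.005  -0.0008  0.0017] deg 0.3
```

View pics/w1.png

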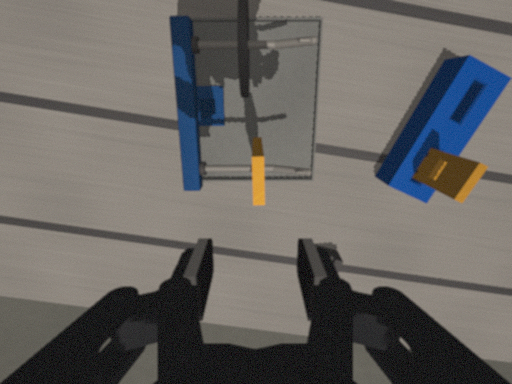

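```bash
cat > fit.py <<'E'
from h import *
from scipy.optimize import least_squares
import sys
def fit(f):
  p,d,m=load(f); X=cloud(d,m);S=tost(X)*1000;P=p.astype(float)
  blue=(P[...,2]>1.6*P[...,0])&(P[...,2]>40)&(d>0); gold=(P[...,0]>1.5*P[...,2])&(P[...,0]>70)&(d>0)
  b=S[blue&(np.abs(S[...,2]-160)<6)&(np.abs(S[...,0])<30)&(np.abs(S[...,1])<110)]
  print('bar rect',cv2.minAreaRect(b[:,:2].astype(np.float32)),'z',np.median(b[:,2]))
  t=S[gold&(np.abs(S[...,2]-205)<6)&(np.abs(S[...,0]-77)<25)]
  print('plate top',cv2.minAreaRect(t[:,:2].astype(np.float32)),np.median(t[:,2]),len(t), 'pct x',np.percentile(t[:,0],[1,99]))
  B=X[blue&(np.abs(X[...,2]-.055)<.006)&(X[...,0]>.38)]*1000
  if len(B): print('block',cv2.minAreaRect(B[:,:2].astype(np.float32)),np.median(B[:,2]))
  for y0 in (65,-65):
    for xm in (112,116):
      k=(d>0)&~gold&~blue&(np.abs(S[...,1]-y0)<8)&(S[...,0]>(73 if y0>0 else 86))&(S[...,0]<xm)&(S[...,2]>140)&(S[...,2]<190)
      q=S[k]
      if len(q)<15: continue
      def res(v):
        ex,y,z,a=v
        u=np.array([np.cos(a),0,np.sin(a)]);E=np.array([ex,y,z]);r=q-E
        tt=np.clip(r@u,0,None);d1=np.linalg.norm(r-tt[:,None]*u,axis=1)
        s=np.clip(r[:,0],None,0);d2=np.linalg.norm(r-s[:,None]*np.array([1,0,0]),axis=1)
        return np.r_[np.minimum(d1,d2)-4,(ex-95),(z-150)*1,(y-y0)/2]
      s=least_squares(res,[95,y0,150.5,.55],loss='soft_l1'); print('hook',y0,xm,len(q),np.round(s.x[:3],1),round(np.degrees(s.x[3]),1), round(np.std(s.fun[:-3]),2))
    k=(d>0)&~gold&(np.abs(S[...,1]-y0)<9)&(S[...,0]>112)&(S[...,0]<145)&(S[...,2]>150)&(S[...,2]<195)
    q=S[k]; print('head',y0,len(q),'max x',np.percentile(q[:,0],[95,99]),'zmax',np.percentile(q[:,2],[90,97]))
if __name__=='__main__': fit(sys.argv[1])
E
python3 fit.py w1
python3 - <<'E'
from h import *
p,d,m=load('w1');c=p[10:215,150:330];cv2.imwrite('pics/w1c.png',cv2.cvtColor(cv2.resize(c,None,fx=2.9,fy=2.9,interpolation=cv2.INTER_CUBIC),cv2.COLOR_RGB2BGR))
E
```

```text
bar rect ((0.28432464599609375, 0.5803298950195312), (177.3749542236328, 19.94668960571289), 89.90010070800781) z 158.9648898758461
plate top ((76.83944702148438, -64.96102142333984), (11.89897346496582, 49.94704055786133), 0.30501803755760193) 204.45890366049986 605 pct x [70.9325 82.8405]
block ((472.58404541015625, -15.248199462890625), (371.4814147949219, 201.0639190673828), 77.01612091064453) 54.27891258910404
hook 65 112 354 [ 95.   65.1 149. ] 34.3 0.59
hook 65 116 392 [ 95.   65.1 149. ] 34.2 0.59
head 65 212 max x [131.374 133.166] zmax [175.6079 176.7051]
hook -65 112 153 [ 95.  -64.8 149.3] 28.1 0.51
hook -65 116 182 [ 95.  -64.8 149.3] 27.9 0.53
head -65 160 max x [133.9354 135.1546] zmax [171.7748 172.7482]
```

View pics/w1c.png

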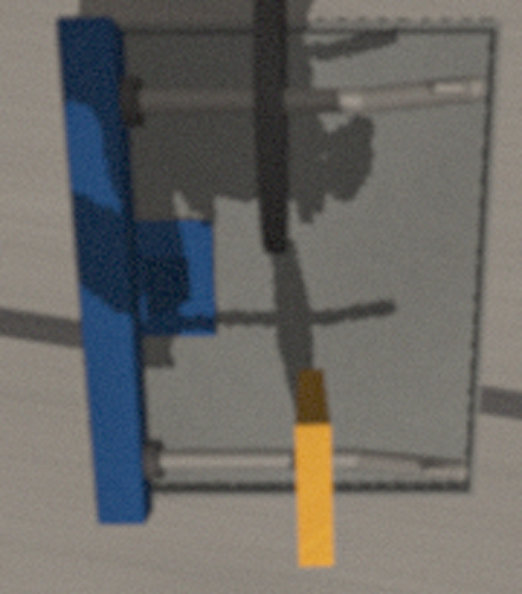

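Run:
```python
from h import *
go(st([76.8,-65,182]),sRot(0))
```

```text
t 2.77 now [ 0.5751 -0.1401  0.3297] width 45.2 F [-0.2 -1.   0.8] q [ -0.  22.  14.  85.  -5.  74. 114.]
shift [147.7   3.7   0.6] turn [-0.0044 -0.0008  0.0015] deg 0.3
```

```bash
python3 -m inch '[45,30,3.7,0.6,-0.0044,-0.0008,0.0015, 45,70,3.7,0.6,-0.0044,-0.0008,0.0015, 45,110,3.7,0.6,-0.0044,-0.0008,0.0015, 45,120,3.7,0.6,-0.0044,-0.0008,0.0015, 45,120,3.7,0.6,-0.0044,-0.0008,0.0015]' 40
python3 - <<'E'
from h import *
go(st([76.8,-65,182]),sRot(0)); snap('wrist','w2')
E
python3 fit.py w2
```

```text
time: 3.4
eef_pos: [0.5751, -0.1357, 0.2102]
eef_rot: [[-0.0, -0.164, 0.986], [0.0, 0.986, 0.164], [-1.0, 0.0, 0.0]]
contact_force: [0.9, -0.2, 0.9]
width: 0.0449
t 3.4 now [ 0.5751 -0.1357  0.2102] width 44.9 F [ 0.9 -0.2  0.9] q [  0.  27.  13.  96.  -7.  58. 115.]
shift [28.2 -0.9 -0.3] turn [ 0.001   0.     -0.0004] deg 0.1
bar rect ((-0.4067564010620117, -9.992149353027344), (158.61973571777344, 20.196205139160156), 89.59786224365234) z 159.75614610465982
plate top ((75.93772888183594, -65.15373229980469), (12.003918647766113, 50.50740432739258), 1.168765902519226) 205.36587682387884 1534 pct x [70.0588 82.0531]
block ((496.5416564941406, -24.15911865234375), (365.3791809082031, 153.924072265625), 77.20977783203125) 54.915566867388996
hook 65 112 972 [ 94.4  64.7 149.8] 34.3 0.6
hook 65 116 1091 [ 94.6  64.6 149.8] 34.8 0.74
head 65 457 max x [130.2697 131.652 ] zmax [176.2751 176.8757]
hook -65 112 381 [ 94.1 -65.3 150. ] 28.1 0.52
hook -65 116 445 [ 94.1 -65.3 150. ] 28.0 0.52
head -65 355 max x [132.3139 133.7945] zmax [172.9903 173.7435]
```

View pics/w2.png

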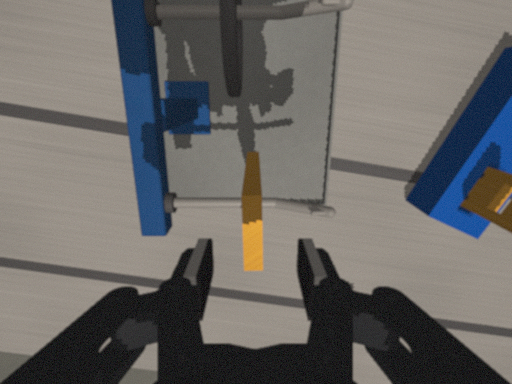

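```bash
python3 -m inch '[45,15,-1.2,-0.3,0,0,0, 45,28.2,-1.2,-0.3,0.001,0,-0.0004, 30,28.2,-1.2,-0.3,0.001,0,-0.0004, 20,28.2,-1.2,-0.3,0.001,0,-0.0004, 16,28.2,-1.2,-0.3,0.001,0,-0.0004]' 40
python3 - <<'E'
from h import *
go(st([76.2,-65,182]),sRot(0)); snap('wrist','w3')
E
python3 fit.py w3 | grep plate
```

```text
time: 4.08
eef_pos: [0.5759, -0.1375, 0.1832]
eef_rot: [[0.002, -0.163, 0.987], [-0.001, 0.987, 0.163], [-1.0, -0.001, 0.002]]
contact_force: [0.4, -0.8, -0.0]
width: 0.0163
t 4.08 now [ 0.5759 -0.1375  0.1832] width 16.3 F [ 0.4 -0.8 -0. ] q [  1.  28.  13.  99.  -7.  54. 116.]
shift [ 1.2  0.4 -0.7] turn [-0.0004  0.0022  0.0009] deg 0.1
plate top ((76.5177230834961, -65.33847045898438), (11.992316246032715, 51.54047393798828), 0.9917383193969727) 204.5213518704997 2057 pct x [70.6697 82.4963]Traceback (most recent call last):
  File "fit.py", line 27, in <module>
    if __name__=='__main__': fit(sys.argv[1])
                             ~~~^^^^^^^^^^^^^
  File "fit.py", line 26, in fit
    q=S[k]; print('head',y0,len(q),'max x',np.percentile(q[:,0],[95,99]),'zmax',np.percentile(q[:,2],[90,97]))
                                           ~~~~~~~~~~~~~^^^^^^^^^^^^^^^^
    return _quantile_unchecked(
        a, q, axis, out, overwrite_input, method, keepdims, weights)
    return _ureduce(a,
                    func=_quantile_ureduce_func,
    ...<5 lines>...
                    overwrite_input=overwrite_input,
                    method=method)
    r = func(a, **kwargs)
    result = _quantile(arr,
                       quantiles=q,
    ...<2 lines>...
                       out=out,
                       weights=wgt)
    slices_having_nans = np.isnan(arr[-1, ...])
                                  ~~~^^^^^^^^^
IndexError: index -1 is out of bounds for axis 0 with size 0
```

View pics/w3.png

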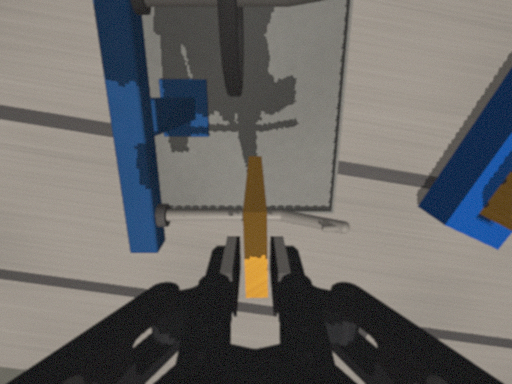

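```bash
python3 -m inch '[13,0,0,0,0,0,0, 8,0,0,0,0,0,0, 8,0,0,0,0,0,0, 8,0,0,0,0,0,0]' 50
python3 - <<'E'
from h import *
go(st([76.2,-65,182]),sRot(0)); o=telemetry.get_obs(); print(tost(o['eef_pos'])*1000)
E
```

```text
time: 4.62
eef_pos: [0.576, -0.1374, 0.1835]
eef_rot: [[0.003, -0.163, 0.987], [-0.0, 0.987, 0.163], [-1.0, -0.001, 0.003]]
contact_force: [0.0, 0.9, 4.9]
width: 0.0101
t 4.62 now [ 0.576  -0.1374  0.1835] width 10.1 F [0.  0.9 4.9] q [  1.  28.  13.  99.  -7.  54. 116.]
shift [ 1.5  0.3 -0.9] turn [-0.0003  0.0027  0.0009] deg 0.2
[ 75.8548 -65.9191 183.5108]
```

Run:
```python
from h import *
snap('wrist','w4'); o=telemetry.get_obs(); print(o['contact_force'],o['wrist_torque'],o['width'],o['time'])
p,d,m=load('w4');c=p[150:340,150:360];cv2.imwrite('pics/w4c.png',cv2.cvtColor(cv2.resize(c,None,fx=3,fy=3,interpolation=cv2.INTER_CUBIC),cv2.COLOR_RGB2BGR))
```

```text
[-0.312   1.4044  5.7188] [ 0.1426  0.1292 -0.0191] 0.010241204650241332 4.675
```

View pics/w4c.png

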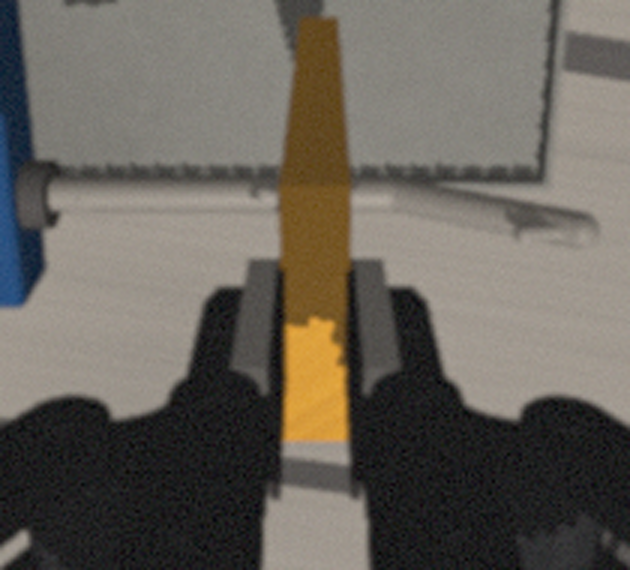

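```bash
cat > path.py <<'E'
import numpy as np
from scipy.optimize import minimize
a=np.deg2rad(28.); u=np.array([np.cos(a),np.sin(a)]); v=np.array([-np.sin(a),np.cos(a)])
def seg(p,q,r,n=80): t=np.linspace(0,1,n)[:,None]; return np.c_[p+(q-p)*t,np.full(n,r)]
O=np.vstack([seg(np.array([-85,0]),np.zeros(2),4),seg(np.zeros(2),42*u,4),seg(42*u,32*u+7*v,2,20)])
def clear(W,th):
    n=np.array([np.cos(th),np.sin(th)]);w=np.array([-np.sin(th),np.cos(th)])
    x=(O[:,:2]-W)@n; y=(O[:,:2]-W)@w
    dx=np.abs(x)-6
    def bd(lo,hi):
        dy=np.maximum(lo-y,y-hi); return np.where((dx>0)&(dy>0),np.hypot(dx,dy),np.maximum(dx,dy))
    return (np.minimum(bd(8.5,60),bd(-79.5,-8.5))-O[:,2]).min()
if __name__=='__main__':
    for s in list(range(-18,66,4)):
        best=None
        for t in np.deg2rad(np.arange(0,33,2)):
            for o in np.arange(-2,5.1,.25):
                W=np.array([s,o]) if s<0 else s*u+o*v
                c=clear(W,t)-.01*abs(np.degrees(t)-28*np.clip((s+8)/16,0,1))
                if best is None or c>best[0]: best=(c,np.degrees(t),o,W)
        print(s,np.round(best[0],2),round(best[1]),best[2],np.round(best[3],1))
E
python3 path.py
```

```text
-18 4.5 0 0.0 [-18.   0.]
-14 4.5 0 0.0 [-14.   0.]
-10 4.5 0 0.0 [-10.   0.]
-6 4.06 4 0.0 [-6.  0.]
-2 3.61 10 0.5 [-2.   0.5]
2 3.61 18 0.5 [1.5 1.4]
6 4.06 24 0.0 [5.3 2.8]
10 4.5 28 0.0 [8.8 4.7]
14 4.5 28 0.0 [12.4  6.6]
18 4.5 28 0.0 [15.9  8.5]
22 3.27 32 0.75 [19.1 11. ]
26 2.0 28 2.5 [21.8 14.4]
30 2.0 28 2.5 [25.3 16.3]
34 2.0 28 2.5 [28.8 18.2]
38 2.0 28 2.5 [32.4 20. ]
42 3.16 16 -0.25 [37.2 19.5]
46 4.27 22 -0.5 [40.9 21.2]
50 4.73 28 0.0 [44.1 23.5]
54 6.4 28 0.0 [47.7 25.4]
58 9.12 28 0.0 [51.2 27.2]
62 12.38 28 0.0 [54.7 29.1]
```

```bash
cat > plan.py <<'E'
from h import *
E=np.array([94.1,150.]); L=38.0; Y=-65.9
def tcp(W,th):
    t=np.deg2rad(th); p=E+np.array(W)+L*np.array([-np.sin(t),np.cos(t)]); return st([p[0],Y,p[1]]),sRot(th)
def rows(wps):
    o=telemetry.get_obs();R0=o['eef_rot'];print('t',round(o['time'],2),'F',np.round(o['contact_force'],1),'w',round(o['width']*1000,1),'q',np.round(o['joint_positions']))
    S=tost(o['eef_pos'])*1000; th=np.degrees(np.arctan2(*( (Rs.T@R0[:,0])[[0,2]]*[1,-1]))); t=np.deg2rad(th)
    print('now W',np.round(S[[0,2]]-L*np.array([-np.sin(t),np.cos(t)])-E,2),'y',round(S[1],1),'th',round(th,2))
    for W,th in wps:
        P,R=tcp(W,th);print(np.round(R0.T@(P-o['eef_pos'])*1000,1).tolist(),np.round(Rot.from_matrix(R0.T@R).as_rotvec(),4).tolist())
E
python3 - <<'E'
from plan import *
rows([([-18.2,-2],0),([-18.2,0],0),([-12,0],0)])
E
```

```text
t 4.67 F [-0.3  1.4  5.7] w 10.2 q [  1.  28.  13.  99.  -7.  54. 116.]
now W [-18.28  -4.52] y -65.9 th -0.05
[-2.5, 0.0, -0.0] [-0.0003, 0.0027, 0.001]
[-4.5, 0.0, -0.0] [-0.0003, 0.0027, 0.001]
[-4.5, 6.2, -0.0] [-0.0003, 0.0027, 0.001]
```

```bash
python3 -m inch '[8,-1.5,0,0,0,0,0, 8,-3,0,0,0,0,0, 8,-4.5,0,0,0,0,0, 8,-4.5,0,0,0,0,0]'
python3 - <<'E'
from plan import *
rows([([-18.2,0],0),([-14,0],0),([-10,0],0),([-6,0],4),([-2,.5],10)]); snap('wrist','w5')
E
python3 fit.py w5 2>/dev/null| grep -e plate -e hook
```

```text
time: 5.18
eef_pos: [0.576, -0.1374, 0.188]
eef_rot: [[0.003, -0.163, 0.987], [-0.001, 0.987, 0.163], [-1.0, -0.001, 0.003]]
contact_force: [-0.2, 0.3, -2.3]
width: 0.0102
t 5.17 F [-0.2  0.3 -2.3] w 10.2 q [  1.  28.  13.  98.  -7.  55. 115.]
now W [-18.31  -0.03] y -65.9 th -0.06
[-0.0, 0.1, 0.0] [-0.0004, 0.0026, 0.001]
[-0.0, 4.3, 0.0] [-0.0004, 0.0026, 0.001]
[-0.0, 8.3, 0.0] [-0.0004, 0.0026, 0.001]
[0.1, 9.6, 0.0] [-0.0003, 0.0026, 0.0708]
[0.0, 9.7, 0.0] [-0.0001, 0.0026, 0.1755]
plate top ((76.45963287353516, -64.94407653808594), (12.307531356811523, 50.91142654418945), 0.18446896970272064) 208.78968690665874 1983 pct x [70.4678 81.8677]
hook 65 112 543 [ 95.3  65.3 149.2] 37.3 0.54
hook 65 116 563 [ 95.3  65.3 149.2] 37.2 0.54
hook -65 112 458 [ 94.3 -64.8 149.2] 27.7 0.49
hook -65 116 539 [ 94.2 -64.8 149.2] 27.3 0.5
```

View pics/w5.png

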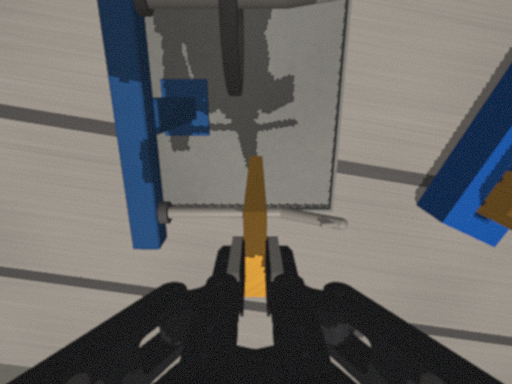

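```bash
sed -i 's/94.1,150/93.9,150/' plan.py; python3 -m inch '[8,0,4.2,0,0,0.0026,0.001, 8,0,8.2,0,0,0.0026,0.001, 8,0.1,9.5,0,-0.0003,0.0026,0.0708, 8,0,9.6,0,-0.0001,0.0026,0.1755, 8,0,9.6,0,-0.0001,0.0026,0.1755]'
python3 - <<'E'
from plan import *
rows([([1.5,1.4],18),([5.3,2.8],24),([8.8,4.7],28),([12.4,6.6],28),([15.9,8.5],28)])
E
```

```text
time: 5.85
eef_pos: [0.5742, -0.1305, 0.1875]
eef_rot: [[-0.028, -0.157, 0.987], [0.17, 0.972, 0.159], [-0.985, 0.172, -0.001]]
contact_force: [-0.1, -0.1, -1.8]
width: 0.0103
t 5.85 F [-0.1 -0.1 -1.8] w 10.3 q [  9.  30.   8.  95. -15.  61. 123.]
now W [-4.41  0.05] y -65.2 th 9.93
[0.1, 0.7, 0.7] [-0.0041, 0.0003, 0.1409]
[0.1, 0.8, 0.7] [-0.0041, 0.0005, 0.2456]
[-0.4, 2.0, 0.7] [-0.0041, 0.0007, 0.3154]
[-1.7, 5.9, 0.7] [-0.0041, 0.0007, 0.3154]
[-2.9, 9.7, 0.6] [-0.0041, 0.0007, 0.3154]
```

```bash
python3 -m inch '[8,0.1,0.7,0.7,-0.004,0.0003,0.1, 8,0.1,0.7,0.7,-0.0041,0.0003,0.18, 8,0.1,0.8,0.7,-0.0041,0.0005,0.2456, 8,-0.4,2,0.7,-0.0041,0.0007,0.3154, 8,-0.4,2,0.7,-0.0041,0.0007,0.3154]'
python3 - <<'E'
from plan import *
rows([([8.8,4.7],28),([12.4,6.6],28),([15.9,8.5],28),([19.1,11],28)])
E
```

```text
time: 6.48
eef_pos: [0.5742, -0.1291, 0.1871]
eef_rot: [[-0.078, -0.142, 0.987], [0.461, 0.872, 0.162], [-0.884, 0.468, -0.002]]
contact_force: [-0.7, 0.1, -3.3]
width: 0.0105
t 6.47 F [-0.7  0.1 -3.3] w 10.5 q [ 21.  37.   3.  88. -26.  74. 134.]
now W [8.17 3.5 ] y -65.5 th 27.88
[-0.8, 1.0, 0.4] [-0.0021, -0.0016, 0.0021]
[-0.8, 5.1, 0.4] [-0.0021, -0.0016, 0.0021]
[-0.8, 9.1, 0.4] [-0.0021, -0.0016, 0.0021]
[-1.5, 13.1, 0.4] [-0.0021, -0.0016, 0.0021]
```

```bash
python3 -m inch '[8,-0.8,1,0.4,-0.002,-0.0016,0.002, 8,-0.8,4,0.4,-0.002,-0.0016,0.002, 8,-0.8,7,0.4,-0.002,-0.0016,0.002, 8,-0.8,9,0.4,-0.002,-0.0016,0.002, 8,-0.8,9,0.4,-0.002,-0.0016,0.002]'
python3 - <<'E'
from plan import *
a=np.deg2rad(28);u=np.array([np.cos(a),np.sin(a)]);v=np.array([-np.sin(a),np.cos(a)])
rows([(18*u+2.5*v,28),(25*u+2.5*v,28),(40*u+2.5*v,28)]); snap('wrist','w6'); snap('scene','s6');snap('top','t6')
p,d,m=load('w6');c=p[120:340,130:400];cv2.imwrite('pics/w6c.png',cv2.cvtColor(cv2.resize(c,None,fx=2.7,fy=2.7,interpolation=cv2.INTER_CUBIC),cv2.COLOR_RGB2BGR))
p,d,m=load('s6');c=p[150:290,130:290];cv2.imwrite('pics/s6c.png',cv2.cvtColor(cv2.resize(c,None,fx=4,fy=4,interpolation=cv2.INTER_CUBIC),cv2.COLOR_RGB2BGR))
E
```

```text
time: 7.1
eef_pos: [0.5734, -0.1213, 0.1922]
eef_rot: [[-0.076, -0.145, 0.987], [0.463, 0.871, 0.164], [-0.883, 0.469, 0.0]]
contact_force: [-0.6, 0.6, -1.8]
width: 0.0102
t 7.1 F [-0.6  0.6 -1.8] w 10.2 q [ 21.  36.   3.  88. -26.  74. 134.]
now W [16.07  8.69] y -66.0 th 27.98
[-2.4, -0.3, -0.1] [0.0004, 0.0001, 0.0004]
[-2.4, 6.7, -0.1] [0.0004, 0.0001, 0.0004]
[-2.4, 21.7, -0.1] [0.0004, 0.0001, 0.0004]
```

View pics/w6c.png

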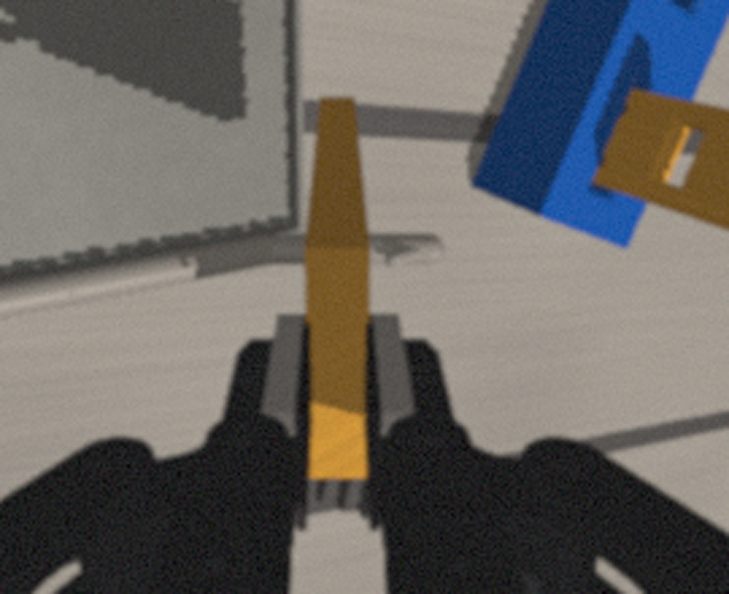

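View pics/s6c.png

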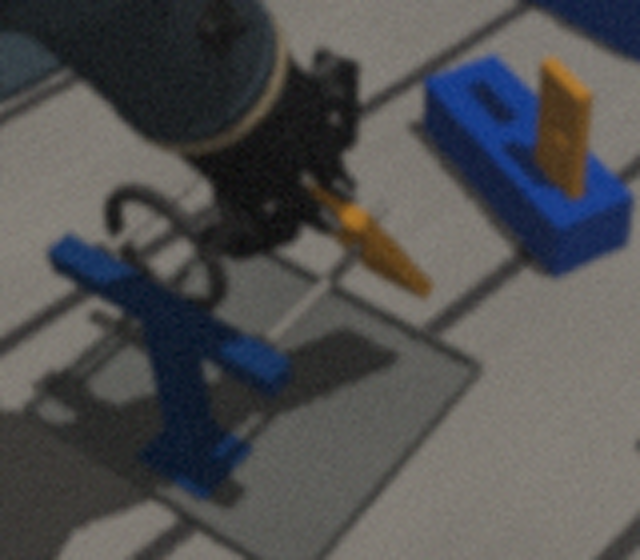

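```bash
cat > tf.py <<'E'
from h import *
from scipy.optimize import least_squares
import sys
def tool(f,o):
    p,d,m=load(f); X=cloud(d,m); return p.astype(float),d,(X-o['eef_pos'])@o['eef_rot']*1000
def run(f):
    o=telemetry.get_obs(); P,d,T=tool(f,o)
    gold=(P[...,0]>1.5*P[...,2])&(P[...,0]>60)&(d>0); blue=(P[...,2]>1.6*P[...,0])
    t=T[gold&(np.abs(T[...,1])<9)&(T[...,0]<-12)&(T[...,0]>-40)&(np.abs(T[...,2])<24)]; print('plate top x',np.median(t[:,0]),len(t),np.percentile(t[:,1],[2,98]))
    e=T[gold&(np.abs(T[...,1])<9)&(T[...,0]>20)&(np.abs(T[...,2])<40)]; print('plate edge face z',np.median(e[:,2]),'bottom x',np.percentile(e[:,0],[95,99]))
    k=(d>0)&~gold&~blue&(np.abs(T[...,2])<12)&(np.abs(T[...,0]-38)<20)
    for nm,lo,hi in (('behind',-60,-9),('ahead',8,40)):
        q=T[k&(T[...,1]>lo)&(T[...,1]<hi)]
        if len(q)<10: print(nm,len(q)); continue
        q=q[np.argsort(q[:,1])]
        for yb in range(lo,hi,4):
            b=q[(q[:,1]>=yb)&(q[:,1]<yb+4)]
            if len(b): print(nm,yb,len(b),'minx %.1f medx %.1f z %.1f..%.1f'%(np.percentile(b[:,0],5),np.median(b[:,0]),*np.percentile(b[:,2],[3,97])))
if __name__=='__main__': run(sys.argv[1])
E
python3 tf.py w6
```

```text
plate top x -20.957935843385023 1820 [-5.1457  5.3886]
plate edge face z -25.810459552014105 bottom x [106.4011 112.7   ]
behind -60 4 minx 18.1 medx 18.2 z -5.3..-4.8
behind -56 11 minx 18.4 medx 19.7 z -5.5..-4.1
behind -52 61 minx 18.1 medx 19.2 z -5.3..1.8
behind -48 80 minx 18.6 medx 20.4 z -5.3..1.7
behind -44 85 minx 20.7 medx 22.6 z -5.3..1.4
behind -40 81 minx 22.8 medx 24.9 z -4.9..1.6
behind -36 77 minx 24.6 medx 27.0 z -5.1..1.7
behind -32 76 minx 27.3 medx 29.0 z -5.1..1.4
behind -28 71 minx 29.6 medx 31.2 z -5.1..2.0
behind -24 71 minx 31.3 medx 33.6 z -5.1..1.6
behind -20 66 minx 33.7 medx 35.1 z -5.1..1.7
behind -16 66 minx 34.6 medx 36.0 z -4.8..1.8
behind -12 44 minx 34.6 medx 36.1 z -4.9..1.9
ahead 8 54 minx 34.5 medx 36.1 z -4.9..2.1
ahead 12 66 minx 30.2 medx 35.4 z -5.0..0.2
ahead 16 63 minx 31.3 medx 34.5 z -5.0..0.9
ahead 20 59 minx 34.4 medx 36.1 z -5.0..2.0
ahead 24 46 minx 35.1 medx 36.5 z -4.7..1.9
```

```bash
cat > cyl.py <<'E'
from tf import *
def cyl(f,ranges):
    o=telemetry.get_obs(); P,d,T=tool(f,o)
    gold=(P[...,0]>1.5*P[...,2])&(P[...,0]>60)&(d>0); blue=(P[...,2]>1.6*P[...,0])
    k=(d>0)&~gold&~blue&(np.abs(T[...,2])<12)&(np.abs(T[...,0]-38)<12)
    for lo,hi in ranges:
        q=T[k&(T[...,1]>lo)&(T[...,1]<hi)]
        s=least_squares(lambda v:np.hypot(q[:,0]-v[0]-v[2]*q[:,1],q[:,2]-v[1]-v[3]*q[:,1])-4,[39,-1,0,0],loss='soft_l1')
        print('prong',lo,hi,len(q),'axis x at y=0 %.2f z %.2f slope deg %.1f %.1f'%(s.x[0],s.x[1],*np.degrees(s.x[2:])),round(np.std(s.fun),2))
    t=T[gold&(np.abs(T[...,1])<4)&(np.abs(T[...,0]+21)<6)&(np.abs(T[...,2])<22)]
    c=np.polyfit(t[:,2],t[:,0],1); print('plate top x at z=0 %.2f'%c[1],'slope',c[0], 'window centre x %.2f'%(c[1]+59.5))
    e=T[gold&(np.abs(T[...,2]+26)<4)&(T[...,0]>0)&(T[...,0]<105)&(np.abs(T[...,1])<12)]
    # tilt of plate in tool xy: edge midline
    xs=np.arange(0,104,8); mid=[np.mean(np.percentile(e[(e[:,0]>=x)&(e[:,0]<x+8),1],[5,95])) for x in xs if ((e[:,0]>=x)&(e[:,0]<x+8)).sum()>15]
    print('edge mid y',np.round(mid,1))
if __name__=='__main__':
    import ast; cyl(sys.argv[1],ast.literal_eval(sys.argv[2]))
E
python3 cyl.py w6 '[(-15,-8),(-15,11),(8,11.5)]'
```

```text
prong -15 -8 104 axis x at y=0 38.94 z -0.69 slope deg -1.2 1.5 0.55
prong -15 11 145 axis x at y=0 39.11 z -0.98 slope deg -0.4 0.1 0.55
prong 8 11.5 43 axis x at y=0 38.94 z -1.61 slope deg 0.6 3.7 0.53
plate top x at z=0 -20.92 slope 0.0013337718871190049 window centre x 38.58
edge mid y [-0.  -0.1  0.1  0.1 -0.1 -0.1 -0.2  0.1  0.1 -0.1  0.1  0.3 -0.2]
```

```bash
python3 -m inch '[8,-1.2,0,0,0,0,0, 8,-2.2,0,0,0,0,0, 8,-2.2,1.5,0,0,0,0, 8,-2.2,3,0,0,0,0, 8,-2.2,3,0,0,0,0]'
python3 - <<'E'
from plan import *
a=np.deg2rad(28);u=np.array([np.cos(a),np.sin(a)]);v=np.array([-np.sin(a),np.cos(a)])
rows([(25*u+2.35*v,28),(40*u+2.35*v,28)]); snap('wrist','w7')
E
python3 cyl.py w7 '[(-18,-8),(-18,8.5)]'; python3 tf.py w7 | grep ahead
```

```text
time: 7.88
eef_pos: [0.5731, -0.1199, 0.1954]
eef_rot: [[-0.077, -0.144, 0.987], [0.463, 0.871, 0.163], [-0.883, 0.469, 0.0]]
contact_force: [0.0, 0.4, -2.6]
width: 0.0101
t 7.88 F [ 0.   0.4 -2.6] w 10.1 q [ 20.  36.   3.  88. -26.  74. 134.]
now W [17.52 11.87] y -65.9 th 27.99
[-0.1, 3.9, 0.0] [-0.0, 0.0001, 0.0002]
[-0.1, 18.9, 0.0] [-0.0, 0.0001, 0.0002]
prong -18 -8 139 axis x at y=0 40.49 z -0.86 slope deg -3.1 1.1 0.54
prong -18 8.5 139 axis x at y=0 40.49 z -0.86 slope deg -3.1 1.1 0.54
plate top x at z=0 -20.87 slope 0.003817164083305367 window centre x 38.63
edge mid y [-0.1 -0.1  0.  -0.2 -0.1  0.  -0.4 -0.1 -0.2 -0.3 -0.1 -0.1 -0.4]
ahead 8 62 minx 32.3 medx 37.6 z -5.0..1.0
ahead 12 62 minx 33.4 medx 37.3 z -5.0..0.6
ahead 16 60 minx 36.0 medx 38.1 z -4.9..2.1
ahead 20 55 minx 37.0 medx 38.6 z -4.8..1.8
ahead 24 5 minx 38.7 medx 39.4 z -2.9..-0.3
```

```bash
python3 -m inch '[8,0,2,0,0,0,0, 8,0,4,0,0,0,0, 8,0,6,0,0,0,0, 8,0,8,0,0,0,0, 8,0,8,0,0,0,0]'
python3 - <<'E'
from plan import *
a=np.deg2rad(28);u=np.array([np.cos(a),np.sin(a)]);v=np.array([-np.sin(a),np.cos(a)])
rows([(40*u+2.35*v,28),(60*u+2.35*v,28)]); snap('wrist','w8')
E
python3 cyl.py w8 '[(-24,-8),(-18,-8)]'; python3 tf.py w8 | grep ahead
```

```text
time: 8.55
eef_pos: [0.572, -0.1129, 0.1992]
eef_rot: [[-0.077, -0.144, 0.987], [0.463, 0.871, 0.163], [-0.883, 0.469, 0.0]]
contact_force: [-0.7, -0.4, -1.9]
width: 0.01
t 8.55 F [-0.7 -0.4 -1.9] w 10.0 q [ 20.  35.   3.  89. -26.  74. 133.]
now W [24.66 15.68] y -65.9 th 27.98
[-0.1, 10.9, -0.0] [0.0002, 0.0001, 0.0003]
[-0.1, 30.9, -0.0] [0.0002, 0.0001, 0.0003]
prong -24 -8 235 axis x at y=0 41.38 z -1.12 slope deg 0.3 -0.0 0.56
prong -18 -8 138 axis x at y=0 41.54 z -1.57 slope deg 1.0 -2.0 0.52
plate top x at z=0 -20.90 slope 0.0022805690523880835 window centre x 38.60
edge mid y [-0.1 -0.1 -0.1 -0.4 -0.1 -0.1 -0.4  0.1 -0.2 -0.1 -0.1 -0.1 -0.1]
ahead 8 54 minx 35.9 medx 38.0 z -5.0..2.2
ahead 12 59 minx 37.3 medx 38.5 z -4.8..2.0
ahead 16 4 minx 39.5 medx 39.9 z -2.6..-0.9
```

```bash
python3 -m inch '[8,0.2,2,0,0,0,0, 8,0.2,5,0,0,0,0, 8,0.2,8,0,0,0,0, 8,0.2,11,0,0,0,0, 8,0.2,11,0,0,0,0]'
python3 - <<'E'
from plan import *
a=np.deg2rad(28);u=np.array([np.cos(a),np.sin(a)]);v=np.array([-np.sin(a),np.cos(a)])
rows([(40*u+2.35*v,28),(60*u+2.35*v,28)]); snap('wrist','w9')
E
python3 cyl.py w9 '[(-30,-8),(-18,-8)]'; python3 tf.py w9 | grep ahead
```

```text
time: 9.22
eef_pos: [0.5704, -0.103, 0.2044]
eef_rot: [[-0.076, -0.145, 0.987], [0.463, 0.871, 0.164], [-0.883, 0.469, 0.0]]
contact_force: [1.0, -0.5, -3.0]
width: 0.0102
t 9.22 F [ 1.  -0.5 -3. ] w 10.2 q [ 19.  34.   3.  89. -26.  74. 132.]
now W [34.64 20.82] y -66.0 th 27.98
[-0.2, -0.4, -0.1] [0.0006, 0.0002, 0.0004]
[-0.2, 19.6, -0.1] [0.0006, 0.0002, 0.0004]
prong -30 -8 326 axis x at y=0 41.26 z -1.04 slope deg 0.4 0.4 0.74
prong -18 -8 138 axis x at y=0 39.98 z -0.79 slope deg -5.1 1.3 0.92
plate top x at z=0 -20.90 slope 0.000392355426868497 window centre x 38.60
edge mid y [-0.2 -0.1 -0.1 -0.3 -0.1 -0.3 -0.1  0.2 -0.5 -0.1  0.1 -0.4 -0.1]
ahead 0
```

No contact so far. I'll continue along the prong until the window is clear, then lift.

```bash
python3 -m inch '[8,0,4,0,0,0,0, 8,0,9,0,0,0,0, 8,0,16,0,0,0,0, 8,0,26,0,0,0,0, 8,0,30,0,0,0,0]'
python3 - <<'E'
from plan import *
rows([]); snap('wrist','w10');snap('scene','s10')
p,d,m=load('w10');c=p[120:340,100:370];cv2.imwrite('pics/w10c.png',cv2.cvtColor(cv2.resize(c,None,fx=2.7,fy=2.7,interpolation=cv2.INTER_CUBIC),cv2.COLOR_RGB2BGR))
E
```

```text
time: 9.9
eef_pos: [0.566, -0.076, 0.2189]
eef_rot: [[-0.076, -0.146, 0.986], [0.463, 0.871, 0.165], [-0.883, 0.469, 0.001]]
contact_force: [0.3, -0.1, -2.1]
width: 0.0101
t 9.9 F [ 0.3 -0.1 -2.1] w 10.1 q [ 17.  32.   2.  91. -27.  73. 130.]
now W [61.97 35.38] y -66.1 th 27.98
```

View pics/w10c.png

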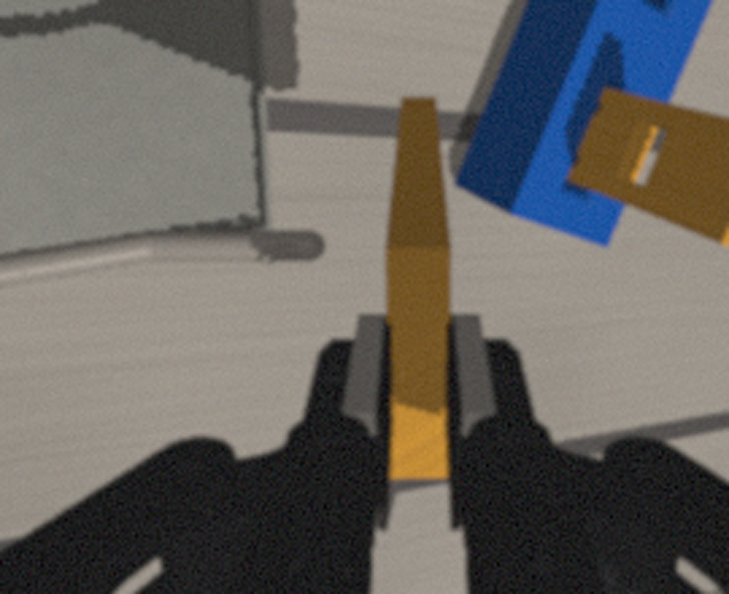

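```bash
cat >> h.py <<'E'
def bRot(yb):
    y=np.deg2rad(yb);x=np.array([0,0,-1.]);n=np.array([np.cos(y),np.sin(y),0]);return np.stack([x,n,np.cross(x,n)],1)
E
python3 - <<'E'
from h import *
o=telemetry.get_obs();go(o['eef_pos']+[0,.03,.09],sRot(0))
go([.4572,.1415,.31],bRot(74.74))
E
```

```text
t 10.0 now [ 0.5661 -0.0764  0.2187] width 10.2 F [-0.2 -0.8 -2.4] q [ 17.  32.   2.  91. -27.  73. 130.]
shift [-65.6  68.3   5. ] turn [ 0.0013  0.0005 -0.4882] deg 28.0
t 10.0 now [ 0.5661 -0.0764  0.2187] width 10.2 F [-0.2 -0.8 -2.4] q [ 17.  32.   2.  91. -27.  73. 130.]
shift [ 28.6 248.5 -71.5] turn [ 0.423  -0.1045 -0.4807] deg 37.2
```

```bash
python3 -m inch '[8,-20,20,0,0,0,0, 8,-40,42,2,0,0,-0.1, 8,-65,68,5,0,0,-0.25, 8,-65.6,68.3,5,0.0013,0.0005,-0.4, 8,-65.6,68.3,5,0.0013,0.0005,-0.4882]'
python3 - <<'E'
from h import *
go([.4572,.1415,.31],bRot(74.74))
E
```

```text
time: 10.62
eef_pos: [0.5663, -0.0449, 0.31]
eef_rot: [[0.003, -0.166, 0.986], [-0.003, 0.986, 0.166], [-1.0, -0.003, 0.003]]
contact_force: [-0.5, 0.2, -2.7]
width: 0.0103
t 10.62 now [ 0.5663 -0.0449  0.31  ] width 10.3 F [-0.5  0.2 -2.7] q [ -6.  20.   9.  91.  -3.  70. 102.]
shift [ -0.8 201.9 -76.7] turn [0.4329 0.0031 0.0024] deg 24.8
```

```bash
python3 -m inch '[8,0,40,-15,0.08,0.003,0.002, 8,-0.5,85,-32,0.18,0.003,0.002, 8,-0.8,130,-49,0.28,0.0031,0.0024, 8,-0.8,175,-66,0.38,0.0031,0.0024, 8,-0.8,201.9,-76.7,0.4329,0.0031,0.0024]'; python3 -m inch '[8,0,0,0,0,0,0,8,0,0,0,0,0,0]'
python3 - <<'E'
from h import *
go([.4572,.1415,.31],bRot(74.74)); snap('wrist','w11');snap('top','t11');snap('scene','s11')
E
```

```text
time: 11.25
eef_pos: [0.4556, 0.1436, 0.31]
eef_rot: [[-0.001, 0.264, 0.965], [0.001, 0.965, -0.264], [-1.0, 0.001, -0.001]]
contact_force: [-0.6, -0.2, -2.0]
width: 0.0103
time: 11.5
eef_pos: [0.4558, 0.1431, 0.31]
eef_rot: [[-0.001, 0.263, 0.965], [0.0, 0.965, -0.263], [-1.0, 0.0, -0.001]]
contact_force: [0.4, -0.2, -2.7]
width: 0.0102
t 11.5 now [0.4558 0.1431 0.31  ] width 10.2 F [ 0.4 -0.2 -2.7] q [-29.  12.   8. 102.  -2.  66.  54.]
shift [ 0.  -1.1  1.8] turn [-0.0001 -0.0007 -0.0003] deg 0.0
```

View pics/w11.png

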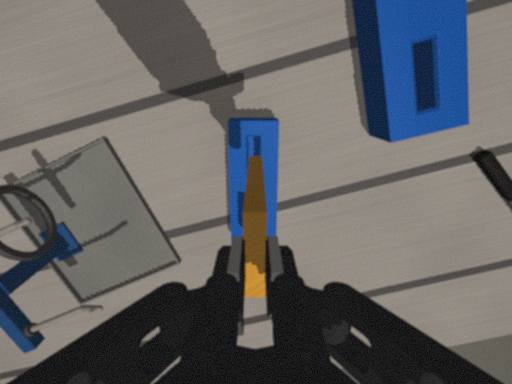

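View pics/t11.png

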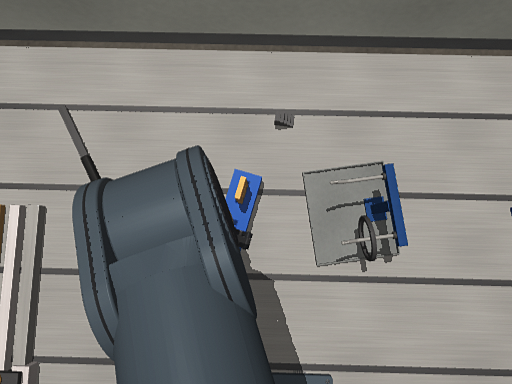

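```bash
cat > blk.py <<'E'
from tf import *
def blk(f):
    o=telemetry.get_obs(); P,d,T=tool(f,o); p_,d_,m=load(f); X=cloud(d_,m)*1000
    blue=(P[...,2]>1.5*P[...,0])&(d>0)&(np.abs(X[...,2]-55)<5)&(np.abs(T[...,1])<60)
    t=T[blue]; print('n',len(t),'z world',np.median(X[blue][:,2]))
    far=t[:,2].min()
    # side edges by tool-z bins, using 1mm robust extremes
    for z0 in np.arange(far-1,far+120,10):
        b=t[(t[:,2]>=z0)&(t[:,2]<z0+10)]
        if len(b)>15: print('z %.0f'%z0,len(b),'y %.1f %.1f mid %.2f'%(*np.percentile(b[:,1],[1,99]),np.mean(np.percentile(b[:,1],[1,99]))))
    c=t[np.abs(t[:,1])<20]; print('far edge z pct',np.percentile(c[:,2],[.2,.5,1,2]))
    # slot pixels: below top, inside block
    K=(d>0)&(X[...,2]<50)&(X[...,2]>5)&(P[...,2]>1.3*P[...,0])&(np.abs(T[...,1])<14)&(T[...,2]>far+15)&(T[...,2]<far+95)
    s=T[K]; print('slot n',len(s)); 
    if len(s): print('slot y',np.percentile(s[:,1],[1,99]),'z',np.percentile(s[:,2],[1,99]))
if __name__=='__main__': blk(sys.argv[1])
E
python3 blk.py w11; python3 cyl.py w11 '[]'
python3 - <<'E'
from h import *
p,d,m=load('w11');c=p[100:310,180:340];cv2.imwrite('pics/w11c.png',cv2.cvtColor(cv2.resize(c,None,fx=2.8,fy=2.8,interpolation=cv2.INTER_CUBIC),cv2.COLOR_RGB2BGR))
E
```

```text
n 3719 z world 54.09915039097261
z -49 351 y -35.4 32.7 mid -1.34
z -39 393 y -35.5 33.0 mid -1.28
z -29 295 y -34.8 33.2 mid -0.83
z -19 268 y -36.3 32.1 mid -2.11
z -9 271 y -36.5 32.2 mid -2.13
z 1 239 y -35.4 32.5 mid -1.47
z 11 235 y -35.7 32.7 mid -1.48
z 21 219 y -36.0 32.9 mid -1.51
z 31 194 y -36.3 33.3 mid -1.53
z 41 195 y -36.5 32.0 mid -2.27
z 51 165 y -35.8 32.2 mid -1.80
z 61 168 y -35.6 32.4 mid -1.57
z 71 141 y -35.8 32.7 mid -1.55
far edge z pct [-48.0904 -48.0669 -48.0235 -47.951 ]
slot n 233
slot y [-9.8984  6.1349] z [-22.433   14.4997]
plate top x at z=0 -20.97 slope 0.0034105549077973175 window centre x 38.53
edge mid y [0.6 0.7 0.9 1.  0.6 1.3 0.7 1.  0.8 1.2 1.  1.1 1.1]
```

View pics/w11c.png

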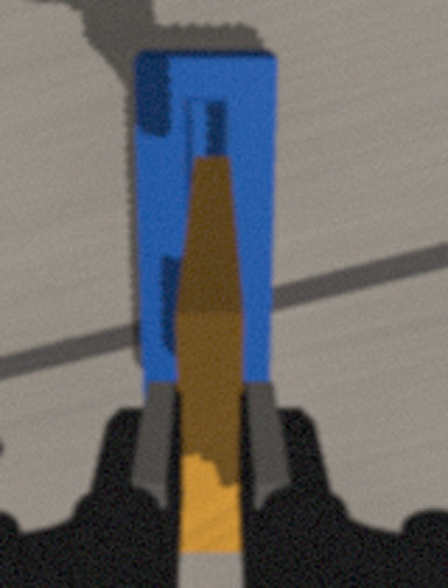

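```bash
python3 -m inch '[8,20,-2.2,2.2,0,0,0, 8,60,-2.2,2.2,0,-0.0007,-0.0003, 8,100,-2.2,2.2,0,-0.0007,-0.0003, 8,120,-2.2,2.2,0,-0.0007,-0.0003, 8,120,-2.2,2.2,0,-0.0007,-0.0003]';python3 -m inch '[8,0,0,0,0,0,0,8,0,0,0,0,0,0]'
python3 - <<'E'
from h import *
go([.4572,.1415,.31],bRot(74.74)); snap('wrist','w12');snap('scene','s12')
p,d,m=load('s12');c=p[130:240,200:330];cv2.imwrite('pics/s12c.png',cv2.cvtColor(cv2.resize(c,None,fx=5,fy=5,interpolation=cv2.INTER_CUBIC),cv2.COLOR_RGB2BGR))
E
python3 blk.py w12; python3 cyl.py w12 '[]'; python3 tf.py w12 | head -2
```

```text
time: 12.28
eef_pos: [0.4571, 0.1388, 0.1888]
eef_rot: [[-0.003, 0.266, 0.964], [-0.002, 0.964, -0.266], [-1.0, -0.002, -0.002]]
contact_force: [0.6, -0.6, -1.5]
width: 0.0103
time: 12.52
eef_pos: [0.4578, 0.1387, 0.1897]
eef_rot: [[-0.001, 0.267, 0.964], [-0.001, 0.964, -0.267], [-1.0, -0.001, -0.001]]
contact_force: [-0.3, -0.1, -1.9]
width: 0.0102
t 12.53 now [0.4578 0.1387 0.1897] width 10.2 F [-0.3 -0.1 -1.9] q [-28.  18.   7. 114.  -3.  48.  56.]
shift [-120.3    2.4   -1.4] turn [-0.0038 -0.001   0.0013] deg 0.2
n 5756 z world 54.11280691089731
z -52 655 y -31.9 36.0 mid 2.05
z -42 723 y -32.0 36.2 mid 2.11
z -32 574 y -31.7 36.7 mid 2.48
z -22 512 y -32.0 36.1 mid 2.03
z -12 506 y -32.5 36.5 mid 2.01
z -2 451 y -32.7 36.9 mid 2.08
z 8 431 y -32.1 36.1 mid 2.02
z 18 403 y -32.4 36.4 mid 2.03
z 28 377 y -32.7 36.9 mid 2.10
z 38 356 y -32.1 36.3 mid 2.10
z 48 352 y -32.4 36.6 mid 2.13
z 58 284 y -32.6 36.9 mid 2.17
z 68 121 y -32.0 37.2 mid 2.60
far edge z pct [-51.1371 -50.6637 -50.5988 -49.7434]
slot n 142
slot y [-6.2142 10.3097] z [-26.9333  -6.1732]
plate top x at z=0 -21.05 slope 0.0034001031964661613 window centre x 38.45
edge mid y [0.8 0.5 0.5 0.6 0.6 0.8 1.2 0.6 1.3 1.3 1.1 1.  1. ]
plate top x -21.110770344602823 1783 [-4.7223  5.6378]
plate edge face z -26.088372224260162 bottom x [105.748  111.2868]
```

View pics/w12.png

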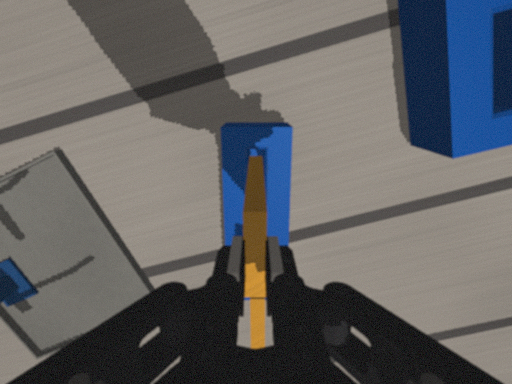

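View pics/s12c.png

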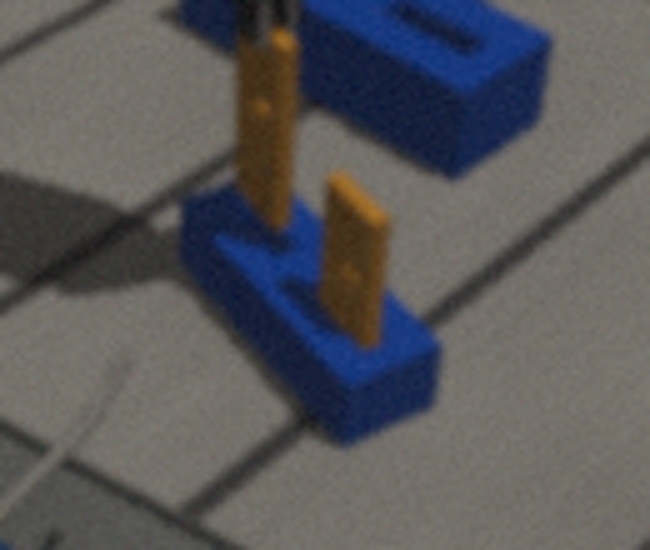

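```bash
python3 -m inch '[8,0,1.1,0,0,0,0, 8,4,1.1,0,0,0,0, 8,8,1.1,0,0,0,0, 8,8,1.1,0,0,0,0]';python3 -m inch '[8,0,0,0,0,0,0,8,0,0,0,0,0,0]'
python3 - <<'E'
from h import *
go([.4572,.1415,.1285],bRot(74.74)); snap('wrist','w13')
E
python3 blk.py w13|grep -v '^z'; python3 cyl.py w13 '[]'; python3 tf.py w13 | head -2
```

```text
time: 13.12
eef_pos: [0.4575, 0.1398, 0.1811]
eef_rot: [[-0.002, 0.266, 0.964], [-0.001, 0.964, -0.266], [-1.0, -0.002, -0.002]]
contact_force: [1.1, 0.4, -2.0]
width: 0.0099
time: 13.38
eef_pos: [0.4575, 0.1398, 0.1811]
eef_rot: [[-0.002, 0.267, 0.964], [-0.001, 0.964, -0.267], [-1.0, -0.002, -0.002]]
contact_force: [-0.7, -0.6, -2.2]
width: 0.0099
t 13.38 now [0.4575 0.1398 0.1811] width 9.9 F [-0.7 -0.6 -2.2] q [-28.  19.   7. 114.  -3.  47.  56.]
shift [52.6  1.6 -0.7] turn [-0.0034 -0.0019  0.0019] deg 0.2
n 5996 z world 54.19217482029607
far edge z pct [-50.7053 -50.6499 -50.5634 -49.8597]
slot n 109
slot y [-7.1029  9.3592] z [-25.3494 -12.0684]
plate top x at z=0 -20.92 slope 0.002166824823922738 window centre x 38.58
edge mid y [0.8 0.7 0.7 0.8 0.8 0.9 0.9 0.9 0.9 1.5 1.4 1.4 1. ]
plate top x -20.959743289763203 1772 [-4.7054  5.6841]
plate edge face z -26.235204712995188 bottom x [105.7955 111.4059]
```

```bash
python3 -m inch '[8,4,0,0,0,0,0, 8,8,0,0,0,0,0, 8,12,0,0,0,0,0, 8,16,0,0,0,0,0, 8,18,0,0,0,0,0]'; python3 -m inch '[8,4,0,0,0,0,0, 8,8,0,0,0,0,0, 8,12,0,0,0,0,0, 8,15,0,0,0,0,0, 8,17,0,0,0,0,0]'
```

```text
time: 14.05
eef_pos: [0.4574, 0.1398, 0.1628]
eef_rot: [[-0.003, 0.267, 0.964], [-0.001, 0.964, -0.267], [-1.0, -0.002, -0.002]]
contact_force: [0.1, 0.4, -2.2]
width: 0.01
time: 14.68
eef_pos: [0.4573, 0.1397, 0.1456]
eef_rot: [[-0.003, 0.267, 0.964], [-0.002, 0.964, -0.267], [-1.0, -0.002, -0.002]]
contact_force: [0.3, 0.1, -2.2]
width: 0.0104
```

No contact; bottom is about 17 mm above the slot floor. Lowering slowly.

```bash
python3 -m inch '[8,4,0,0,0,0,0, 8,7,0,0,0,0,0, 8,10,0,0,0,0,0, 8,12,0,0,0,0,0, 8,13,0,0,0,0,0]'; python3 -m inch '[8,1,0,0,0,0,0, 8,2,0,0,0,0,0, 8,2.5,0,0,0,0,0]'
```

```text
time: 15.3
eef_pos: [0.4573, 0.1397, 0.1324]
eef_rot: [[-0.003, 0.267, 0.964], [-0.002, 0.964, -0.267], [-1.0, -0.002, -0.002]]
contact_force: [0.0, 0.4, -2.2]
width: 0.0102
time: 15.68
eef_pos: [0.4573, 0.1397, 0.1299]
eef_rot: [[-0.003, 0.266, 0.964], [-0.002, 0.964, -0.266], [-1.0, -0.002, -0.002]]
contact_force: [0.7, -0.2, -2.6]
width: 0.01
```

```bash
python3 -m inch '[8,0.5,0,0,0,0,0, 8,1,0,0,0,0,0, 8,1,0,0,0,0,0]'; python3 -m inch '[8,0.5,0,0,0,0,0, 8,0.7,0,0,0,0,0]'
```

```text
time: 16.05
eef_pos: [0.4573, 0.1397, 0.1289]
eef_rot: [[-0.003, 0.266, 0.964], [-0.002, 0.964, -0.266], [-1.0, -0.002, -0.002]]
contact_force: [0.1, -0.3, -1.9]
width: 0.0103
time: 16.3
eef_pos: [0.4574, 0.1397, 0.1283]
eef_rot: [[-0.003, 0.267, 0.964], [-0.001, 0.964, -0.267], [-1.0, -0.002, -0.002]]
contact_force: [-0.2, 1.2, 2.5]
width: 0.0098
```

```bash
python3 -m inch '[12,0,0,0,0,0,0, 16,0,0,0,0,0,0, 22,0,0,0,0,0,0, 32,0,0,0,0,0,0, 40,0,0,0,0,0,0]' 20
python3 - <<'E'
from h import *
snap('wrist','w14')
E
python3 cyl.py w14 '[]'
```

```text
time: 16.92
eef_pos: [0.4574, 0.1398, 0.1283]
eef_rot: [[-0.003, 0.267, 0.964], [-0.001, 0.964, -0.267], [-1.0, -0.002, -0.002]]
contact_force: [-0.2, 0.3, 0.0]
width: 0.0399
plate top x at z=0 -20.88 slope -0.0015143406679209981 window centre x 38.62
edge mid y [1.1 1.1 1.2 1.2 1.2 1.2 1.3 1.2 1.3 1.4 1.4]
```

View pics/w14.png

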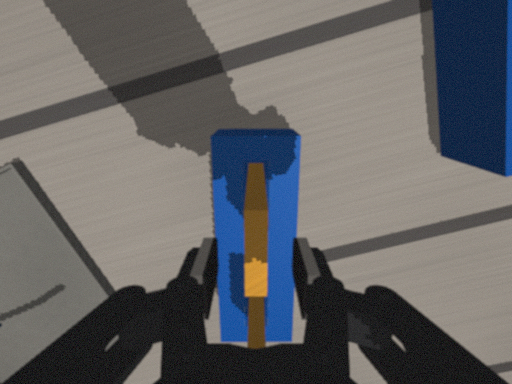

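Released and upright. I'll retreat straight up, then check.

```bash
python3 -m inch '[40,-15,0,0,0,0,0, 40,-40,0,0,0,0,0, 40,-80,0,0,0,0,0, 40,-130,0,0,0,0,0, 40,-170,0,0,0,0,0]';python3 -m inch '[60,0,20,-40,0,0,0, 60,0,40,-80,0,0,0, 60,0,60,-120,0,0,0, 60,0,80,-130,0,0,0, 60,0,80,-130,0,0,0]'
python3 - <<'E'
from h import *
for n in ['top','scene','wrist']: snap(n,n[0]+'15')
for f in ['t15','s15']:
    p,d,m=load(f); X=cloud(d,m); P=p.astype(float); gold=(P[...,0]>1.5*P[...,2])&(P[...,0]>70)&(d>0)
    for nm,c in (('placed',(.4572,.1415)),('done',(.552,.115))):
        k=X[gold&(np.hypot(X[...,0]-c[0],X[...,1]-c[1])<.045)]
        if not len(k): print('none');continue
        t=k[k[:,2]>np.percentile(k[:,2],95)-.005]; print(f,nm,len(k),np.median(t,axis=0),cv2.minAreaRect(t[:,:2].astype(np.float32)*1000))
p,d,m=load('s15');c=p[130:300,120:330];cv2.imwrite('pics/s15c.png',cv2.cvtColor(cv2.resize(c,None,fx=3.5,fy=3.5,interpolation=cv2.INTER_CUBIC),cv2.COLOR_RGB2BGR))
print(telemetry.get_obs()['eef_pos'],telemetry.get_obs()['contact_force'])
E
```

```text
time: 17.6
eef_pos: [0.4579, 0.1399, 0.3003]
eef_rot: [[-0.002, 0.267, 0.964], [-0.001, 0.964, -0.267], [-1.0, -0.001, -0.001]]
contact_force: [0.6, 0.1, 0.3]
width: 0.0397
time: 18.23
eef_pos: [0.3532, 0.2531, 0.3004]
eef_rot: [[-0.001, 0.263, 0.965], [-0.0, 0.965, -0.263], [-1.0, -0.001, -0.001]]
contact_force: [-0.1, 0.0, 0.8]
width: 0.0603
t15 placed 170 [0.4554 0.1411 0.1508] ((455.8121032714844, 141.2187957763672), (11.811065673828125, 49.0506591796875), 75.0142593383789)
t15 done 181 [0.5521 0.115  0.1511] ((552.2225952148438, 115.17041778564453), (11.46788501739502, 48.92657470703125), 75.38135528564453)
s15 placed 203 [0.4585 0.1399 0.1503] ((456.5599670410156, 140.6470184326172), (14.18062686920166, 51.39160919189453), 74.034912109375)
s15 done 225 [0.5529 0.1141 0.15  ] ((552.885986328125, 115.52230072021484), (13.588810920715332, 50.45900344848633), 75.5529556274414)
[0.3543 0.2508 0.3003] [0.6012 0.4341 1.3367]
```

View pics/s15c.png

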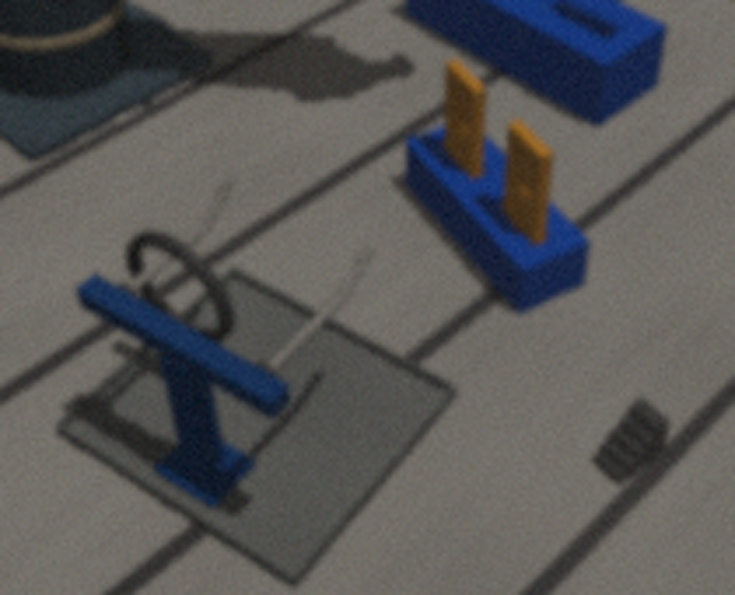

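View pics/t15.png

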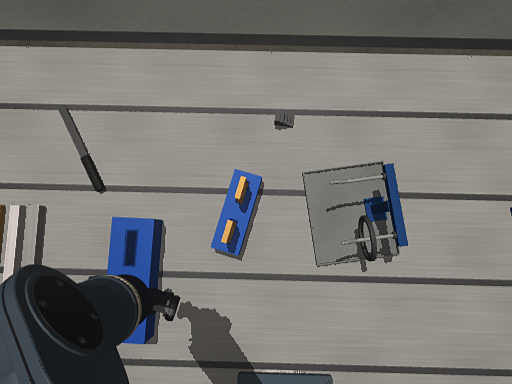

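```bash
python3 -m inch '[60,0,0,0,0,0,0,60,0,0,0,0,0,0,60,0,0,0,0,0,0]'; python3 -c "
from plant import finish_job; print(finish_job())"
```

```text
time: 18.75
eef_pos: [0.3545, 0.2505, 0.3003]
eef_rot: [[-0.002, 0.268, 0.963], [-0.001, 0.963, -0.268], [-1.0, -0.002, -0.001]]
contact_force: [-0.1, 0.0, -0.1]
width: 0.0601
the job is handed in; nothing more can be done
None
```

The plate is off its hook and standing in the empty slot of the small blue block, released, and the job was handed in at 18.75 s. I lifted it 4.5 mm, tilted it 28° to match the measured prong, and backed the window out over the barb. I then stood it upright and lowered it until the force reading showed it touching the slot floor.

**Last checks**
- **Depth:** both cameras put the plate's top at about 0.1505 m, level with the finished plate beside it.
- **Attitude:** it stands upright, window end up, in line with the slot to within about 1°.
- **Contact force:** I saw no contact while unhooking, only the plate's weight of about 2–3 N. It met the slot floor with a reading of +2.5 N, from about −2 N while hanging.
- **Grip:** closing the gripper pressed the plate down on the hook for a moment, with a reading of about 5–6 N on the tool. That was the largest force read.
- **Other parts:** the other plate measures within about 1 mm of where it started. The ring and step block look undisturbed in the pictures.

**What disagreed**
- The gripper read about 10 mm on the 12 mm plate.
- The arm stopped a few millimetres short of or past some moves, so I corrected the last alignment above the slot from wrist pictures.
- The top-camera slot position and the wrist measurement differed by about 1.6 mm across the slot. I used the wrist measurement, and the plate went in without touching the sides.

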